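# Lock a terminal block in its fixture with a torque knob

## Robot

A 7-joint arm with a two-finger parallel gripper is mounted at the origin on the work surface. World frame = base frame: x ahead of the robot, y to its left, z up, the work surface at z = 0. Lengths are in m, angles in rad, forces in N, time in s.
With the tool pointing down it reaches from about 0.4 to 0.875 m from the base axis. Payload 19.3 kg.
Tool frame: the origin (TCP) lies between the finger pads; the fingertips stand 17 mm ahead of it and the grasp point (between the pads) lies 2 mm behind it (bot.finger_overhang is the distance from the TCP to the fingertips, in m); z points along the fingers, y is the line along which they close (so a half turn about z gives the same grasp; the last joint's range is limited). The gripper opens to 85 mm and grips with 20 to 120 N. Pads are 22 mm wide; open, the fingers measure 114 mm over their backs; the gripper's body (76 mm by 85 mm) begins 54 mm behind the grasp point. The pads swing forward as they close: fully open they stand 13 mm farther back than shut.
Start: joints at [-1.246, 0.521, -0.036, 1.599, 0.021, 1.021, -0.113], TCP at [0.24, 0.577, 0.248] pointing down, gripper open.
Joint ranges: [-2.91, 2.91], [-0.3, 2.13], [-1.5, 1.42], [0.17, 2.43], [-1.26, 4.41], [0.16, 1.93], [-2.52, 2.52]. Speed limits (rad/s): [1.89, 1.89, 2.39, 2.39, 3.01, 3.01, 3.01].

## Interface

Orientations are given as [roll, pitch, yaw] about the fixed x, y, z axes, in that order (R = Rz(yaw) Ry(pitch) Rx(roll)).
In Python, from workcell import observe, grab_frame, bot gives the robot as it stands.
- The arm moves only by the shell command python3 -m crank 'ROWS' [FORCE]. ROWS is a JSON object of lists of equal length, an entry for each row: "linear": the shift along the world's x, y, z each as a share of 0.25 m, from -1 to 1, a list of three; "delta_rot": the turn, a rotation vector about the world's x, y, z each as a share of 30 degrees, from -1 to 1, a list of three; "fingers": the opening, from -1 (shut) to 1 (fully open). In form: {"linear": [[dx, dy, dz], ...], "delta_rot": [[rx, ry, rz], ...], "fingers": [fingers, ...]}. A call has 1 to 5 rows; each row is the pose to reach, as a shift and turn from the pose commanded when the call began; what a row does not reach only later rows make up. A row lasts 1/10 s, in which the tool goes at most 50 mm and 8.59 degrees, less where a joint would pass 70% of its speed; a pose out of reach is approached as far as the arm can. A call with a number of a shift or a turn outside -1 to 1 is refused whole. A call with a gripper value outside its range is refused whole. The fingers move at their own pace and stop on an object; FORCE is the grip in N (left out, the last holds). Time passes only in rows, so rows that repeat a pose let the fingers close. It gives the time, the measured TCP pose, the force, the opening and the grip force at its end, in the units of the state.
- observe(): the state, without advancing time (a new reading comes with each control period).
- grab_frame(name): name is "scene" or "top"; returns a dict with "image" (400x640x3 uint8, red, green, blue), "mtx" (3x3 intrinsics, pixels), "xyz" and "orientation" of the camera in the world. Camera axes: x right, y down, z forward; pixel columns grow to the right and rows downward; lengths in m; the calibration is good to about 2 mm. A picture is of the moment at which its call begins. There is no depth.
- bot.job_done(): hands the job in; it is judged then, once.
The state is a dict: "clock": time; "qpos": joint angles; "qd": joint speeds; "joint_efforts": joint torques, N m; "position": TCP position; "tool_rot": TCP orientation; "force": force on the tool from outside, world axes, zero at the start; "moment": the same for the moment, N m; "grip_width": finger opening in m; "finger_force": force on a finger pad.
Only numpy, scipy, OpenCV 4.12 (cv2) and the standard library are available. Lean on these libraries where they do the work, as an engineer would, in place of code of your own. Each camera call takes 0.05 s, during which the arm holds its last target. There are 200 camera calls.

## Task

Lock the green terminal block in its holding fixture: turn the orange torque knob clockwise (seen from above) until its clamp bar has swung over the block to the stop post and the knob's slip clutch then gives at least one full click. Let go of the knob and leave it there. Do not move the clamp bar of the other fixture, the one with the blue knob.

Things in the scene. Friction and masses are not known exactly. Their poses are not given: they have to be found in the camera images.
- orange_grip (a point): Orange torque knob: upright wing 46 mm long, 14 thick, 44 tall on a round foot 46 mm across, on a bench-fixed dark steel fixture with the green block (top 34 mm above bench). Point: on the knob's vertical axis, mid-grip, 80 mm above bench, 20 below wing top, 24 above foot; around the wing all is free. x along the wing, y across its thickness, z up; turns with the knob.
- latch (a joint): Swing (rad, grows clockwise from above) of the steel clamp bar, 106 x 14 mm, 43 mm above bench, driven by the orange knob about the same axis. At 0.80 it lies along the green block's middle against the steel stop post and goes no further. Starts at 0.10 to 0.35. Turns easily (0.04 N m), stays where left; turning the knob back swings it back.
- clutch (a joint): Slip (rad, clockwise) of the orange knob on the bar's spindle. Starts at 0: wing in line with the bar. Knob and bar turn together until the bar meets its post; then the clutch slips at a steady 0.2 N m and the wing goes out of line with the bar. A click is 20 degrees (0.35) of slip; more does no harm. One 75 to 80 degree turn clockwise is enough from any start.
- blue_bar_tip (a point): End of the clamp bar of the other fixture, built alike but with a blue wing knob (its top 100 mm above bench) and a white block: leave it alone. The point is 106 mm from the blue knob's axis, 43 mm above bench; x axis along the bar, away from the knob.
There are look-alikes about, which are no part of the job. Leave any purple or yellow look-alike of the part that bears orange_grip alone.

How it is judged:
By the outcome, as a careful person would: the job done as asked, in the order asked, and still so for the second after the job is handed in, with the robot touching nothing.
It also fails if it takes over 32 s, if anything falls off the work surface, if the arm or the gripper's body presses on something with over 40 N, if the wrist force passes 120 N, or if a joint passes its speed limit or range.

## Working session

There is one attempt and no reset: what is moved stays moved. The work goes in short steps, Python scripts to look and compute and a shell command to move; the robot and the scene stay as the last step left them, time stands still between calls to the robot, and variables do not carry over. Pictures are saved under pics/ and viewed, at most 10 in all, crops included, and the job is handed in when it is done.

```bash
mkdir -p pics; ls; python3 - <<'E'
from workcell import observe, grab_frame, bot
import cv2
for n in("scene","top"):
    f=grab_frame(n); cv2.imwrite(f"pics/{n}0.png",f["image"][:,:,::-1]); print(n,f["mtx"],f["xyz"],f["orientation"])
s=observe();print(s["clock"],s["position"],s["tool_rot"],s["grip_width"])
E
```

```text
pics
scene [[373.70819554   0.         321.16327019]
 [  0.         373.70819554 200.16274617]
 [  0.           0.           1.        ]] [ 1.03098534 -0.50679176  0.59217665] [-2.12020204e+00 -1.76832708e-03  8.02203715e-01]
top [[396.27090821   0.         319.72905441]
 [  0.         396.27090821 212.89329233]
 [  0.           0.           1.        ]] [0.41668873 0.03493809 1.0507305 ] [-3.07637648  0.02654401 -1.55299016]
0.1 [0.24032646 0.57667076 0.24781537] [-3.14067642e+00  8.20897053e-05  2.74681715e+00] 0.08535660893716182
```

View pics/scene0.png

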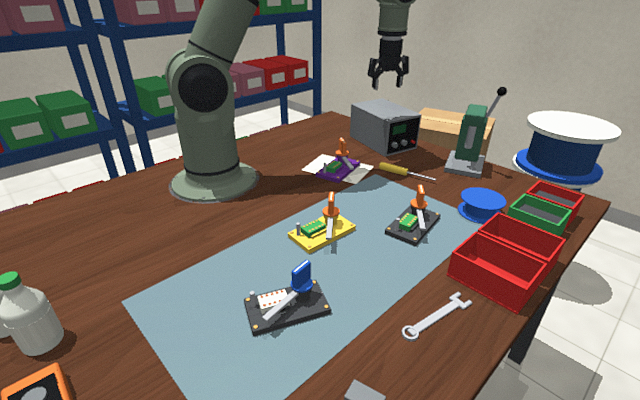

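View pics/top0.png

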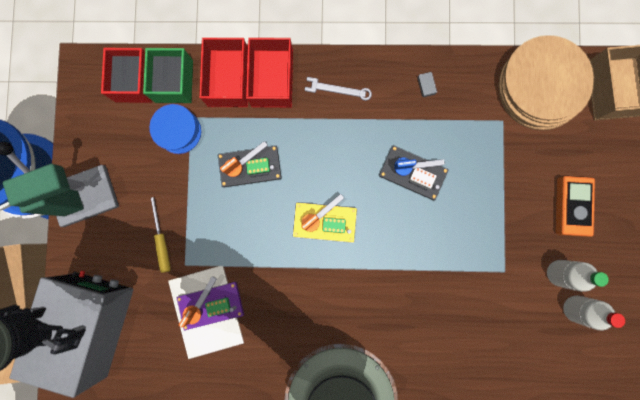

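The scene shows four similar fixtures, listed here with top-view pixel / scene-view pixel:
- Dark base, orange knob, green block: (233,167) / (420,200).
- Yellow base: (311,218) / (331,207).
- Purple base: (190,317) / (342,150).
- Dark base with blue knob and white block: (403,165) / (301,277).

The description (dark steel, green block, orange knob) fits the first one. I'll check it in a close crop and measure it.

```bash
cat > h.py <<'E'
import numpy as np, cv2
from workcell import observe, grab_frame, bot
from scipy.spatial.transform import Rotation as Ro
def ray(f,p):
    d=np.linalg.inv(f["mtx"])@[p[0],p[1],1]; R=Ro.from_euler('xyz',f["orientation"]).as_matrix()
    return np.array(f["xyz"]),R@d
def onz(f,p,z):
    o,d=ray(f,p); return o+d*(z-o[2])/d[2]
def proj(f,P):
    R=Ro.from_euler('xyz',f["orientation"]).as_matrix(); c=R.T@(np.array(P)-f["xyz"]); q=f["mtx"]@c; return q[:2]/q[2]
def omask(f,box):
    hsv=cv2.cvtColor(f["image"],cv2.COLOR_RGB2HSV); m=cv2.inRange(hsv,(5,130,80),(18,255,255)); o=np.zeros_like(m)
    x0,y0,x1,y1=box; o[y0:y1,x0:x1]=m[y0:y1,x0:x1]; return o
E
python3 - <<'E'
from h import *
t=grab_frame("top"); s=grab_frame("scene")
c1=cv2.resize(t["image"][135:195,205:295],None,fx=8,fy=8,interpolation=cv2.INTER_CUBIC)
c2=cv2.resize(s["image"][175:250,375:450],None,fx=6.4,fy=6.4,interpolation=cv2.INTER_CUBIC)
cv2.imwrite("pics/c1.png",c1[:,:,::-1]); cv2.imwrite("pics/c2.png",c2[:,:,::-1])
for f,b in((t,(210,140,290,195)),(s,(380,175,450,250))):
    m=omask(f,b); ys,xs=np.nonzero(m); print(len(xs),xs.min(),xs.max(),ys.min(),ys.max(),xs.mean(),ys.mean(),cv2.minAreaRect(np.c_[xs,ys].astype(np.float32)))
E
```

```text
242 220 241 156 176 232.44628099173553 167.89669421487602 ((230.69998168945312, 166.3999786376953), (21.244932174682617, 19.250822067260742), 4.39870548248291)
969 395 449 175 219 428.1733746130031 188.92776057791536 ((424.3700256347656, 194.5900115966797), (42.002140045166016, 54.3057975769043), 81.8698959350586)
```

View pics/c1.png

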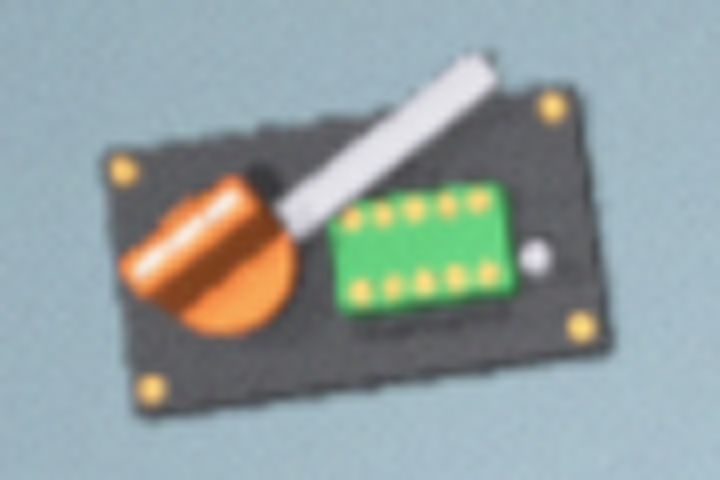

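View pics/c2.png

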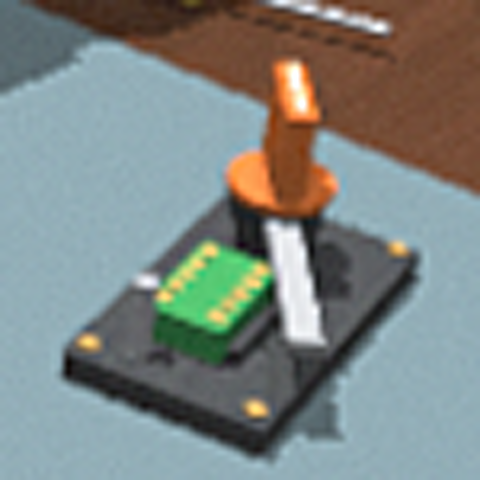

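The crops confirm the dark base with the orange wing knob and green block. In the top crop the wing top centre is at about (187,230), the foot centre at (224,262) and the bar tip at (482,68). The bar is up and left of the block, and clockwise swings it onto the block.

```bash
python3 - <<'E'
from h import *
t=grab_frame("top"); s=grab_frame("scene")
T=lambda u,v:((u+.5)/8-.5+205,(v+.5)/8-.5+135)
S=lambda u,v:((u+.5)/6.4-.5+375,(v+.5)/6.4-.5+175)
w=onz(t,T(187,230),.1);w1=onz(t,T(135,272),.1);w2=onz(t,T(240,190),.1);ft=onz(t,T(224,262),.056)
bt=onz(t,T(482,68),.043); ws=onz(s,S(296,92),.1); bs=onz(s,S(305,335),.043); post=onz(t,T(536,257),.06);blk=onz(t,T(424,250),.034)
fs=onz(s,S(282,184),.056)
print("wing",w,"scene",ws,"foot",ft,fs,"len",np.linalg.norm(w2-w1)); 
print("bar tip",bt,bs,"len",np.linalg.norm((bt-w)[:2]),np.linalg.norm((bt-ft)[:2]))
a=lambda d:np.degrees(np.arctan2(d[1],d[0]))
print("ang wing",a(w2-w1),"bar",a(bt-w),a(bt-ft),"block",a(blk-w),"post",post,"tool y", a(Ro.from_euler('xyz',observe()["tool_rot"]).as_matrix()[:,1]), observe()["clock"])
E
```

```text
wing [0.5959633 0.2874745 0.1      ] scene [0.59611512 0.28293693 0.1       ] foot [0.59410655 0.28694834 0.056     ] [0.59718281 0.28178669 0.056     ] len 0.04055935608092018
bar tip [0.66087959 0.20828083 0.043     ] [0.65639903 0.21128898 0.043     ] len 0.10240001383146398 0.10318535092085061
ang wing -50.733636986312796 bar -50.65799123126149 -49.67537731985668 block -83.51186383105865 post [0.59628269 0.186553   0.06      ] tool y 67.37718421807264 0.3
```

```bash
python3 -m crank '{"linear":[[0.71,-0.58,0],[0.71,-0.58,0],[0.71,-0.58,0],[0.71,-0.58,0],[0.71,-0.58,0]],"delta_rot":[[0,0,-0.93],[0,0,-0.93],[0,0,-0.93],[0,0,-0.93],[0,0,-0.93]],"fingers":[1,1,1,1,1]}' 40
python3 -m crank '{"linear":[[0.71,-0.58,0],[0.71,-0.58,0],[0.71,-0.58,0],[0.71,-0.58,-0.2],[0.71,-0.58,-0.2]],"delta_rot":[[0,0,0],[0,0,0],[0,0,0],[0,0,0],[0,0,0]],"fingers":[1,1,1,1,1]}'
python3 - <<'E'
from h import *
s=observe();R=Ro.from_euler('xyz',s["tool_rot"]).as_matrix()
print(s["clock"],s["position"],np.degrees(np.arctan2(R[1,1],R[0,1])),R[:,2],s["qpos"])
E
```

```text
clock: 0.8
position: [0.4209, 0.4288, 0.2485]
tool_rot: [3.141, 0.001, 2.255]
force: [-0.5, 1.0, -0.0]
grip_width: 0.0854
finger_force: 0.0
clock: 1.3
position: [0.5972, 0.285, 0.1978]
tool_rot: [3.141, 0.0, 2.259]
force: [-0.1, 0.0, -0.8]
grip_width: 0.0856
finger_force: 0.0
1.3 [0.59720626 0.28499483 0.19782787] 39.41600029483071 [ 1.04397189e-03  2.24061900e-04 -9.99999430e-01] [-0.62089957  0.6365908   0.13520977  1.54956423 -0.09751787  0.96102904
  0.23188279]
```

```bash
python3 -m crank '{"linear":[[0,0,-0.15],[0,0,-0.3],[0,0,-0.42],[0,0,-0.465],[0,0,-0.465]],"delta_rot":[[0,0,0],[0,0,0],[0,0,0],[0,0,0],[0,0,0]],"fingers":[1,1,1,1,1]}'
python3 - <<'E'
from h import *
s=grab_frame("scene"); c=cv2.resize(s["image"][150:240,370:460],None,fx=6,fy=6,interpolation=cv2.INTER_CUBIC); cv2.imwrite("pics/d.png",c[:,:,::-1])
E
```

```text
clock: 1.8
position: [0.5948, 0.2866, 0.0809]
tool_rot: [-3.139, -0.0, 2.26]
force: [-0.6, 0.4, 0.6]
grip_width: 0.0856
finger_force: 0.0
```

View pics/d.png

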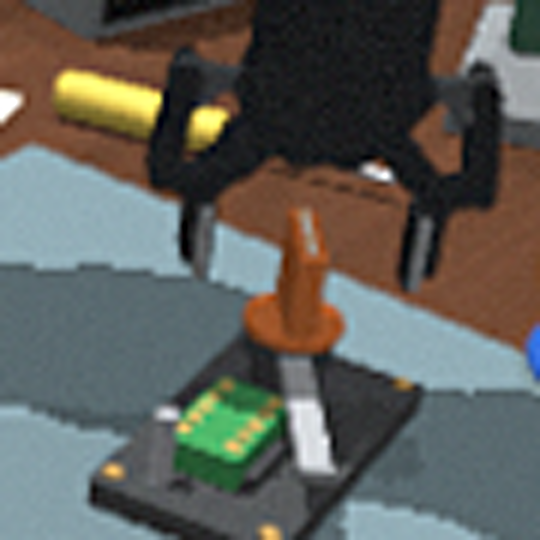

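The picture shows the wing (about 305,255) midway between the open fingers (198,240 and 420,250), with the tips above the foot. Closing now.

```bash
python3 -m crank '{"linear":[[0,0,0],[0,0,0],[0,0,0],[0,0,0],[0,0,0]],"delta_rot":[[0,0,0],[0,0,0],[0,0,0],[0,0,0],[0,0,0]],"fingers":[-1,-1,-1,-1,-1]}' 40
python3 -m crank '{"linear":[[0,0,0],[0,0,0],[0,0,0],[0,0,0],[0,0,0]],"delta_rot":[[0,0,0],[0,0,0],[0,0,0],[0,0,0],[0,0,0]],"fingers":[-1,-1,-1,-1,-1]}'
python3 -c "
from h import *
s=observe();print(s['position'],s['force'],s['moment'],s['tool_rot'])"
```

```text
clock: 2.35
position: [0.5953, 0.2868, 0.0824]
tool_rot: [-3.141, -0.0, 2.26]
force: [-12.6, -9.4, 19.6]
grip_width: 0.0138
finger_force: 43.7
clock: 2.85
position: [0.5951, 0.2866, 0.0825]
tool_rot: [-3.141, -0.0, 2.26]
force: [-5.0, -3.2, 9.5]
grip_width: 0.0132
finger_force: 41.9
[0.59511019 0.28660039 0.08249159] [-5.03239255 -3.18617534  9.5093723 ] [-0.60731681  1.00388669  0.03830383] [-3.14080139e+00 -1.14655820e-04  2.25972545e+00]
```

```bash
python3 -m crank '{"linear":[[0,0,0],[0,0,0],[0,0,0],[0,0,0],[0,0,0]],"delta_rot":[[0,0,-0.16],[0,0,-0.32],[0,0,-0.48],[0,0,-0.64],[0,0,-0.8]],"fingers":[-1,-1,-1,-1,-1]}'
python3 -c "
from h import *
s=observe();print(s['position'],s['force'],s['moment'],s['tool_rot'])"
```

```text
clock: 3.35
position: [0.5949, 0.2865, 0.0825]
tool_rot: [-3.14, 0.0, 1.837]
force: [-6.5, -3.9, 9.6]
grip_width: 0.0135
finger_force: 42.1
[0.5949362  0.28649056 0.08247125] [-6.50799312 -3.90360124  9.60155168] [-0.81968205  1.2915968   0.07307862] [-3.14036371e+00  2.03163968e-04  1.83737774e+00]
```

Forces are mild and the position steady, so I'll turn further.

```bash
R='x'; python3 -m crank '{"linear":[[0,0,0],[0,0,0],[0,0,0],[0,0,0],[0,0,0]],"delta_rot":[[0,0,-0.18],[0,0,-0.36],[0,0,-0.54],[0,0,-0.72],[0,0,-0.9]],"fingers":[-1,-1,-1,-1,-1]}'
python3 -c "
from h import *
s=observe();print(s['moment'],s['qpos'])"
python3 -m crank '{"linear":[[0,0,0],[0,0,0],[0,0,0],[0,0,0],[0,0,0]],"delta_rot":[[0,0,-0.18],[0,0,-0.36],[0,0,-0.54],[0,0,-0.72],[0,0,-0.9]],"fingers":[-1,-1,-1,-1,-1]}'
python3 -c "
from h import *
s=observe();print(s['moment'],s['qpos'])
s=grab_frame('scene'); c=cv2.resize(s['image'][150:240,370:460],None,fx=6,fy=6,interpolation=cv2.INTER_CUBIC); cv2.imwrite('pics/e.png',c[:,:,::-1])"
```

```text
clock: 3.85
position: [0.5947, 0.2864, 0.0824]
tool_rot: [-3.14, 0.001, 1.366]
force: [-8.9, -4.8, 11.5]
grip_width: 0.0135
finger_force: 42.3
[-0.96229219  1.67357913  0.17199653] [-0.75457911  0.80795506  0.34485064  1.62728481 -0.35859909  0.77115928
 -0.45319047]
clock: 4.35
position: [0.5946, 0.2865, 0.0825]
tool_rot: [-3.14, 0.002, 0.895]
force: [-10.3, -4.3, 12.9]
grip_width: 0.0136
finger_force: 42.5
[-1.01371087  2.05343171  0.20005156] [-0.82725889  0.83480033  0.46689886  1.63161033 -0.48692557  0.79537637
 -0.82143418]
```

View pics/e.png

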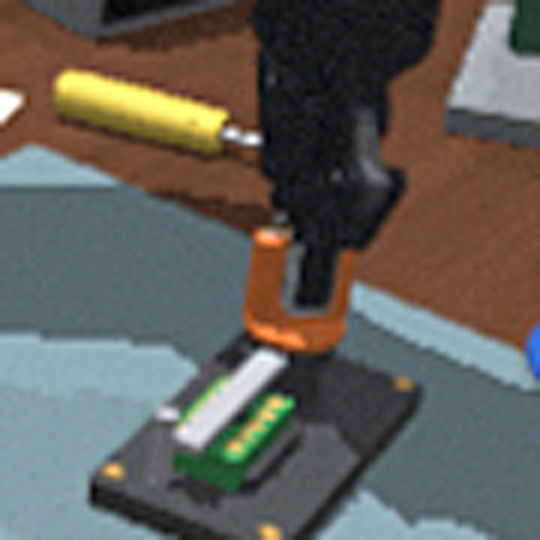

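The bar (180–290, 350–440) lies over the middle of the block at the post, and the wing is out of line with it. The twist has settled at 0.2 N m, so the clutch slipped. Next I release and lift.

```bash
python3 -m crank '{"linear":[[0,0,0],[0,0,0],[0,0,0],[0,0,0],[0,0,0]],"delta_rot":[[0,0,0],[0,0,0],[0,0,0],[0,0,0],[0,0,0]],"fingers":[-0.4,0,0.5,1,1]}'
python3 -m crank '{"linear":[[0,0,0],[0,0,0],[0,0,0.12],[0,0,0.26],[0,0,0.4]],"delta_rot":[[0,0,0],[0,0,0],[0,0,0],[0,0,0],[0,0,0]],"fingers":[1,1,1,1,1]}'
python3 -m crank '{"linear":[[0,0.1,0.15],[0,0.25,0.15],[0,0.4,0.15],[0,0.55,0.15],[0,0.55,0.15]],"delta_rot":[[0,0,0],[0,0,0],[0,0,0],[0,0,0],[0,0,0]],"fingers":[1,1,1,1,1]}'
python3 -c "
from h import *
s=grab_frame('scene'); c=cv2.resize(s['image'][150:240,370:460],None,fx=6,fy=6,interpolation=cv2.INTER_CUBIC)
t=grab_frame('top'); d=cv2.resize(t['image'][120:180,215:260],None,fx=5.5,fy=9,interpolation=cv2.INTER_CUBIC)
d=cv2.resize(t['image'][135:195,210:245],None,fx=7,fy=9,interpolation=cv2.INTER_CUBIC)
cv2.imwrite('pics/f.png',np.hstack([c,d])[:,:,::-1])"
```

```text
clock: 4.9
position: [0.5954, 0.2869, 0.082]
tool_rot: [-3.142, -0.0, 0.899]
force: [-0.3, -0.7, -0.2]
grip_width: 0.0818
finger_force: 0.0
clock: 5.4
position: [0.5952, 0.2867, 0.1831]
tool_rot: [-3.142, 0.001, 0.898]
force: [0.1, -0.4, 0.0]
grip_width: 0.0855
finger_force: 0.0
clock: 5.9
position: [0.5934, 0.4303, 0.2185]
tool_rot: [-3.14, -0.001, 0.905]
force: [-0.0, -0.8, -0.5]
grip_width: 0.0852
finger_force: 0.0
```

View pics/f.png

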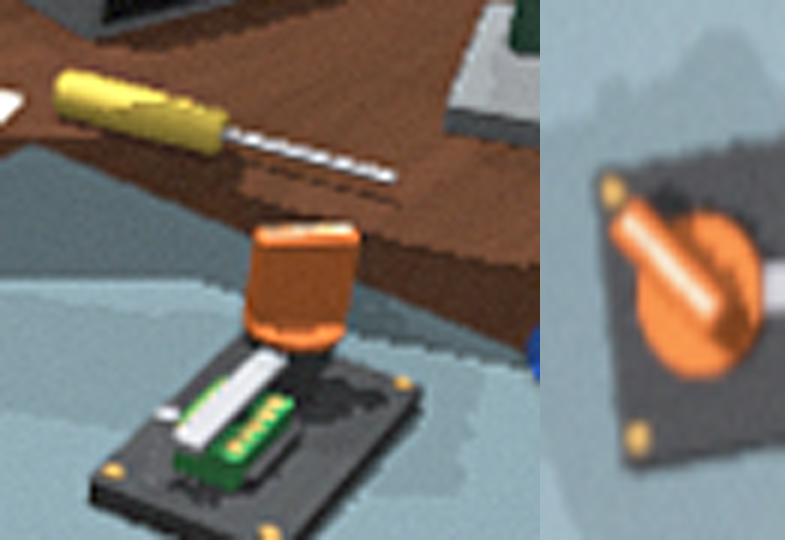

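The bar is still at the post over the block, and the wing stands about 45° out of line with it, more than the 20° of one click. The gripper is clear of the knob.

```bash
python3 -c "
from workcell import bot
print(bot.job_done())"
```

```text
the job is handed in; nothing more can be done
None
```

I turned the orange knob about 78° clockwise: its clamp bar lies over the green block against the stop post, the clutch slipped about 45° (over two clicks), I let go, never went near the blue-knob fixture, and handed the job in at about 6 s.

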